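# Centre the check source on the counter plinth and start the count

### The job

The little top-heavy check source stands off-centre on the small round plinth. Nudge it from the side with light taps of the closed fingertips, low at its foot, until it stands alone and upright in the middle of the plinth, without gripping, lifting or tipping it; only then press the large round start key on the console all the way down and let it come up again. Leave the lead pot, the glass vial and the yellow bin where they are.

Things in the scene. Friction and masses are not known exactly. Their poses are not given: they have to be found in the camera images.
- source: loose top-heavy check source stand, bare metal, 62 mm tall, about 150 g. Round foot 34 mm across (bevelled to 28 mm below), 12 mm thick; 12 mm stem; steel canister 24 mm across from 30 to 54 mm up; black cap. A sideways push on the foot slides it; one at the canister rocks or tips it. Origin: centre of its underside; z up its axis.
- plinth_top (a point): centre of the flat top of the fixed round plinth: the source's origin belongs here. Cream column, foot 90 mm across, grey top plate 76 mm across, its top 64 mm above the bench; a thin white ring 36 mm across marks the middle, one of 60 mm lies around it. Its x axis may point in any direction.
- start_key_top (a point): centre of the top face of the start key, a round grey push button 36 mm across in a black housing, pressed straight down. It is the only large key on the cream console (180 deep by 160 wide by 55 mm high, with a display ridge on its far side up to 77 mm high, starting 87 mm beyond the key's centre).
- start_key (a joint): travel of the start key in m: 0 up, 0.006 fully down; sprung, about 5 N at the bottom; it comes up by itself
- pot: bystander: dark lead pot, 50 mm across, 54 mm high, on the tray beyond the plinth. Origin: centre of its underside
- vial: bystander: glass vial, 24 mm across, 50 mm high, with aluminium cap, on the tray on the +y side of the plinth. Origin: centre of its underside
- bin: bystander: yellow sharps bin, 90 mm across, 110 mm high, on the bench beyond the tray. Origin: centre of its underside
- tray: fixed flat steel spill tray under the plinth, 280 (x) by 240 mm, 4 mm thick, rim 8 mm high; it may lie left or right of the robot's midline, the console is then on the other side. Origin: centre of its underside
There are look-alikes about, which are no part of the job. Leave any orange look-alike of the part that bears start_key_top alone. Leave any blue look-alike of the source alone.

How it is judged:
By the outcome, as a careful person would: the job done as asked, in the order asked, and still so for the second after the job is handed in, with the robot touching nothing.
It also fails if it takes over 48 s, if anything falls off the work surface, if the arm or the gripper's body presses on something with over 40 N, if the wrist force passes 120 N, or if a joint passes its speed limit or range.

### The arm

A 6-joint arm with a two-finger parallel gripper is mounted at the origin on the work surface. World frame = base frame: x ahead of the robot, y to its left, z up, the work surface at z = 0. Lengths are in mm, angles in rad, forces in N, time in s.
With the tool pointing down it reaches from about 400 to 925 mm from the base axis. Payload 12.5 kg.
Tool frame: the origin (TCP) lies at the centre of the arm's flange, where the gripper is bolted on; the fingertips stand 190 mm ahead of it and the grasp point (between the pads) lies 171 mm ahead of it; z points along the fingers, y is the direction in which the jaws open and shut (so a half turn about z gives the same grasp; the last joint's range is limited). The gripper opens to 95 mm and grips with 3 to 60 N. Pads are 20 mm wide; open, the fingers measure 119 mm over their backs; the gripper's body (75 mm by 180 mm) begins 59 mm behind the grasp point.
Start: joints at [1.117, 0.491, 1.559, -0, 1.092, -0.106], TCP at [212.995, 587.586, 404.761] pointing down, gripper open.
Joint ranges: [-3.1, 3.1], [-0.84, 2.19], [0.05, 2.79], [-1.13, 4.28], [0.06, 2.93], [-2.69, 2.69]. Speed limits (rad/s): [2.22, 2.22, 2.79, 3.14, 3.14, 3.14].

### API

Orientations are given as [roll, pitch, yaw] about the fixed x, y, z axes, in that order (R = Rz(yaw) Ry(pitch) Rx(roll)).
In Python, from cell import env, optics gives the robot as it stands.
- The arm moves only by the tool apply_moves, never from a script. Its argument "commands" is a list of rows, each a list of 7 numbers: the turn, a rotation vector about the tool's x, y, z in degrees, then the shift along the tool's x, y, z in m, then the finger opening in m, from 0 to 0.0951. A call has 1 to 5 rows; each row shifts and turns the commanded pose from where the row before left it, along the tool's axes as they then stand; what a row does not reach is not made up. A row lasts 1/12 s, in which the tool goes at most 41.7 mm and 7.16 degrees, less where a joint would pass 70% of its speed; a pose out of reach is approached as far as the arm can. A call with a gripper value outside its range is refused whole. The fingers move at their own pace and stop on an object; the grip force is fixed at half the most. Time passes only in rows, so rows that do not move let the fingers close. It gives the time, the measured TCP pose, the force and the opening at its end, in the units of the state.
- env.state(): the state, without advancing time (a new reading comes with each control period).
- optics.read_camera(name): name is "side" or "top" or "wrist"; returns a dict with "color" (420x560x3 uint8, red, green, blue), "fx", "fy", "cx", "cy" (pixels), "distortion" ([k1, k2, p1, p2, k3] as OpenCV has them; the pictures are not rectified), "eye" and "rotation" of the camera in the world; the wrist camera has in their place "T_tool_cam" (4x4, takes a point from camera to tool coordinates, whose origin is the TCP and whose axes are the flange's). Camera axes: x right, y up, looking along -z (the intrinsics and any distortion apply to the point x, -y, -z); pixel columns grow to the right and rows downward; lengths in mm; the calibration is good to about 2 mm. A picture is of the moment at which its call begins: read the wrist's pose just before it. There is no depth.
- env.job_done(): hands the job in, once; it reports no verdict.
The state is a dict: "t": time; "joints": joint angles; "qvel": joint speeds; "tau": joint torques, N m; "eef_pos": TCP position; "tcp_rot": TCP orientation; "ft_force": force on the tool from outside, world axes, zero at the start; "moment": the same for the moment, N m; "opening": opening from 0.0 (shut) to 1.0 (fully open).
Only numpy, scipy, OpenCV 4.12 (cv2) and the standard library are available. Lean on these libraries where they do the work, as an engineer would, in place of code of your own. Each camera call takes 0.05 s, during which the arm holds its last target. There are 200 camera calls.

## Working session

There is one attempt and no reset: what is moved stays moved. The work goes in short steps, Python scripts to look and compute and a tool call to move; the robot and the scene stay as the last step left them, time stands still between calls to the robot, and variables do not carry over. Pictures are saved under pics/ and viewed, about 8 in all and at most 12, crops included, and the job is handed in when it is done.

Besides the shell and the picture viewer there is one more tool, called as a command line: name --pt "numbers of a row" for each row, then --argument value for the rest. apply_moves: Moves the arm, as the interface text tells. Its arguments: {"type":"object","properties":{"commands":{"type":"array","items":{"type":"array","items":{"type":"number"}}}},"required":["commands"]}

```bash
ls; mkdir -p pics; python3 - <<'E'
from cell import env, optics
import cv2, numpy as np
s=env.state()
print({k:np.round(v,3).tolist() for k,v in s.items()})
for n in ("side","top"):
    c=optics.read_camera(n)
    cv2.imwrite(f"pics/{n}0.png",cv2.cvtColor(c["color"],cv2.COLOR_RGB2BGR))
    print(n,{k:np.round(v,4).tolist() for k,v in c.items() if k!="color"})
a=cv2.imread("pics/side0.png");b=cv2.imread("pics/top0.png")
E
```

```text
pics
{'t': 0.0, 'joints': [1.117, 0.492, 1.559, -0.0, 1.092, -0.106], 'qvel': [0.001, -0.001, 0.002, 0.0, -0.0, -0.0], 'tau': [-0.001, -61.266, -25.817, 0.069, 0.048, -0.0], 'eef_pos': [212.96, 587.558, 404.169], 'tcp_rot': [-3.14, -0.0, 2.794], 'ft_force': [-0.699, 0.061, -0.305], 'moment': [-0.012, -0.016, -0.021], 'opening': 1.001}
side {'fx': 403.1657, 'fy': 403.1657, 'cx': 276.0808, 'cy': 202.7441, 'distortion': [0.0022, 0.0, 0.0, 0.0, 0.0], 'eye': [535.6117, -609.9854, 629.0675], 'rotation': [0.9266, -0.0162, -0.0576]}
top {'fx': 503.076, 'fy': 503.076, 'cx': 282.63, 'cy': 208.1781, 'distortion': [-0.0469, 0.0, 0.0, 0.0, 0.0], 'eye': [513.0274, 71.96, 1347.9673], 'rotation': [0.0646, 0.0181, -1.5934]}
```

View pics/top0.png

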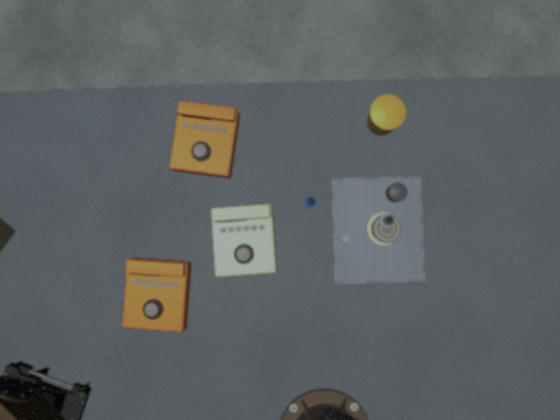

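View pics/side0.png

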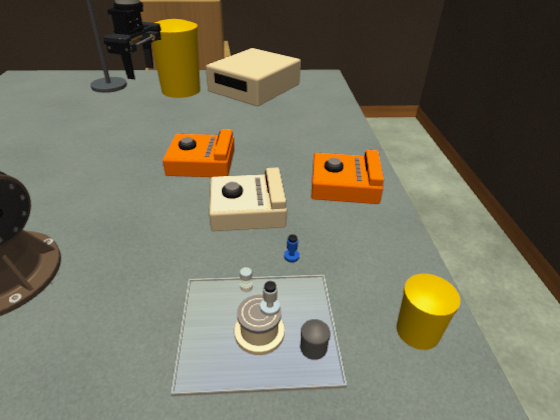

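The top picture shows the plinth at about (383,229) with the source's cap at (388,220), the pot at (397,192), the vial at (346,238) and the blue look-alike at (310,202). The cream console's key is at (244,253). The side view agrees: plinth top at about (260,313), source foot at about (270,306).

```bash
cat > h.py <<'E'
from cell import env, optics
import cv2, numpy as np
from scipy.spatial.transform import Rotation as R
def cam(n, save=None):
    s=env.state(); c=optics.read_camera(n)
    if n=="wrist":
        T=np.array(c["T_tool_cam"]); Rt=R.from_euler("xyz",s["tcp_rot"]).as_matrix()
        c["R"]=Rt@T[:3,:3]; c["e"]=Rt@T[:3,3]+np.array(s["eef_pos"])
    else:
        c["R"]=R.from_euler("xyz",c["rotation"]).as_matrix() if np.shape(c["rotation"])==(3,) else np.array(c["rotation"]); c["e"]=np.array(c["eye"])
    c["K"]=np.array([[c["fx"],0,c["cx"]],[0,c["fy"],c["cy"]],[0,0,1.]]); c["d"]=np.array(c["distortion"],float)
    if save: cv2.imwrite(save,cv2.cvtColor(c["color"],cv2.COLOR_RGB2BGR))
    return c
def ray(c,uv):
    p=cv2.undistortPoints(np.array(uv,float).reshape(-1,1,2),c["K"],c["d"]).reshape(-1,2)
    return np.c_[p[:,0],-p[:,1],-np.ones(len(p))]@c["R"].T
def onz(c,uv,z):
    r=ray(c,uv); return c["e"]+r*((z-c["e"][2])/r[:,2])[:,None]
def proj(c,P):
    q=(np.atleast_2d(P)-c["e"])@c["R"]; q=q*[1,-1,-1]
    return cv2.projectPoints(q,np.zeros(3),np.zeros(3),c["K"],c["d"])[0].reshape(-1,2)
E
python3 - <<'E'
from h import *
t=cam("top"); s=cam("side")
np.set_printoptions(precision=1,suppress=True)
print("plinth",onz(t,[383,229],64),onz(s,[260,313],64))
print("cap",onz(t,[388,220],126-2),onz(s,[270,286],125))
print("key",onz(t,[244,254],60),onz(s,[232,188],60))
print("pot",onz(t,[397,192],54),onz(s,[315,329],54)); print("vial",onz(t,[346,238],54),onz(s,[246,272],54))
print("blue",onz(t,[310,202],60)); print("bin",onz(t,[388,112],100))
print("traycorners",onz(t,[[332,178],[422,177],[425,283],[333,284]],8))
print("console", onz(t,[[211,207],[271,204],[275,272],[214,277]],60))
w=cam("wrist"); print(w["T_tool_cam"],w["fx"],w["cx"],w["cy"],w["d"])
E
```

```text
plinth [[ 537.4 -161.1   64. ]] [[ 542.5 -171.6   64. ]]
cap [[ 557.8 -163.1  124. ]] [[ 559.5 -165.9  125. ]]
key [[481.8 194.7  60. ]] [[483.4 210.3  60. ]]
pot [[ 632.  -202.4   54. ]] [[ 634.  -200.8   54. ]]
vial [[516.8 -67.3  54. ]] [[518.2 -66.1  54. ]]
blue [[611.1  22.8  60. ]]
bin [[ 830.5 -178.   100. ]]
traycorners [[ 678.   -39.7    8. ]
 [ 675.  -280.7    8. ]
 [ 393.1 -277.6    8. ]
 [ 396.3  -34.4    8. ]]
console [[604.3 277.7  60. ]
 [608.3 123.   60. ]
 [434.4 116.5  60. ]
 [424.9 272.6  60. ]]
[[-0.   1.   0.3 80. ]
 [ 1.   0.  -0.   0.2]
 [-0.   0.3 -1.  21.1]
 [ 0.   0.   0.   1. ]] 303.6542641628092 274.2842586989048 208.9764935988206 [0. 0. 0. 0. 0.]
```

apply_moves --pt "0 0 -6.63 0 0 0 0" --pt "0 0 -6.63 0 0 0 0" --pt "0 0 -6.63 0 0 0 0" --pt "0 0 0 -0.0171 -0.0342 0.00245 0" --pt "0 0 0 -0.0171 -0.0342 0.00245 0"

```text
t: 0.67
eef_pos: [246.7, 519.0, 399.3]
tcp_rot: [3.142, -0.0, -3.139]
ft_force: [1.3, 0.3, -0.4]
opening: 0.709
```

apply_moves --pt "0 0 0 -0.0171 -0.0342 0.00245 0" --pt "0 0 0 -0.0171 -0.0342 0.00245 0" --pt "0 0 0 -0.0171 -0.0342 0.00245 0" --pt "0 0 0 -0.0171 -0.0342 0.00245 0" --pt "0 0 0 -0.0171 -0.0342 0.00245 0"

```text
t: 1.08
eef_pos: [332.8, 346.4, 387.6]
tcp_rot: [3.141, 0.0, 3.141]
ft_force: [0.2, 1.2, 0.1]
opening: 0.357
```

apply_moves --pt "0 0 0 -0.0171 -0.0342 0.00245 0" --pt "0 0 0 -0.0171 -0.0342 0.00245 0" --pt "0 0 0 -0.0171 -0.0342 0.00245 0" --pt "0 0 0 -0.0171 -0.0342 0.00245 0" --pt "0 0 0 -0.0171 -0.0342 0.00245 0"

```text
t: 1.5
eef_pos: [418.3, 175.3, 375.4]
tcp_rot: [3.141, 0.0, 3.141]
ft_force: [1.6, -0.0, -0.5]
opening: 0.026
```

apply_moves --pt "0 0 0 -0.0171 -0.0342 0.00245 0" --pt "0 0 0 -0.0171 -0.0342 0.00245 0" --pt "0 0 0 -0.0171 -0.0342 0.00245 0" --pt "0 0 0 -0.0171 -0.0342 0.00245 0" --pt "0 0 0 -0.0171 -0.0342 0.00245 0"

```text
t: 1.92
eef_pos: [503.8, 4.0, 363.0]
tcp_rot: [3.141, 0.0, 3.141]
ft_force: [0.5, 0.3, 0.1]
opening: 0.008
```

apply_moves --pt "0 0 0 -0.0171 -0.0342 0.00245 0" --pt "0 0 0 -0.0171 -0.0342 0.00245 0" --pt "0 0 0 -0.0171 -0.0342 0.00245 0" --pt "0 0 0 -0.0171 -0.0342 0.00245 0" --pt "0 0 0 -0.0171 -0.0342 0.00245 0"

```text
t: 2.33
eef_pos: [589.2, -167.0, 350.6]
tcp_rot: [3.141, -0.0, 3.141]
ft_force: [0.3, 0.8, 0.7]
opening: 0.004
```

```bash
python3 - <<'E'
from h import *
s=env.state(); print(s["t"],s["eef_pos"],s["tcp_rot"],s["ft_force"])
c=cam("wrist","pics/w1.png"); print(c["e"]); print(proj(c,[[540,-166,64],[558,-164,64]]))
E
```

```text
2.3333 [ 589.20250264 -167.02984582  350.62128903] [ 3.14144489e+00 -5.68378981e-05  3.14064542e+00] [0.25144852 0.83288973 0.65698536]
[ 509.27795808 -166.64683094  329.5036326 ]
[[274.85616782 156.75794132]
 [277.13626236 177.29802802]]
```

View pics/w1.png

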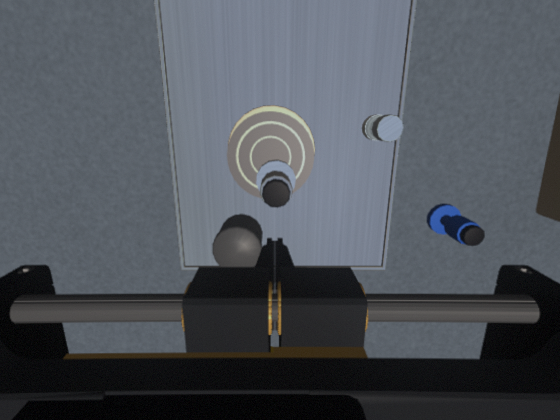

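The wrist view shows the plinth plate with its rings centred near (271,154). The source's foot is at about (275,178) and its cap at (276,191), so it stands towards +x of the middle. The pot is at (238,245).

```bash
cat >> h.py <<'E'
def ringfit(c,P0,zr=64):
    """plinth centre: bright ring pixels, cast on plate plane, fitted as circles r=30 and r=18"""
    g=c["color"].astype(float); u=np.mgrid[0:420,0:560][::-1].reshape(2,-1).T.astype(float)
    W=onz(c,u,zr)[:,:2]; L=g.min(2); L=L-cv2.GaussianBlur(L,(0,0),5); L=L.reshape(-1)
    P=np.array(P0[:2],float)
    from scipy.optimize import least_squares
    for it in range(6):
        r=np.hypot(*(W-P).T); tol=5 if it<3 else 2.5
        m=(L>8)&((abs(r-30)<tol)|(abs(r-18)<min(tol,4)))
        t=np.where(abs(r-30)<abs(r-18),30,18)
        f=least_squares(lambda p:np.hypot(*(W[m]-p).T)-t[m],P,loss="soft_l1"); P=f.x
    return P,m.sum(),np.abs(f.fun).mean()
E
python3 - <<'E'
from h import *
c=cam("wrist"); np.set_printoptions(precision=2,suppress=True)
print(ringfit(c,[537,-168]))
p=c["color"][95:225,215:335]
cv2.imwrite("pics/w1c.png",cv2.cvtColor(cv2.resize(p,None,fx=5,fy=4.6,interpolation=cv2.INTER_CUBIC) if 0 else cv2.resize(p,None,fx=4.5,fy=4.5,interpolation=cv2.INTER_CUBIC),cv2.COLOR_RGB2BGR))
E
```

```text
(array([ 540.87, -169.97]), np.int64(918), np.float64(0.9324319619624571))
```

View pics/w1c.png

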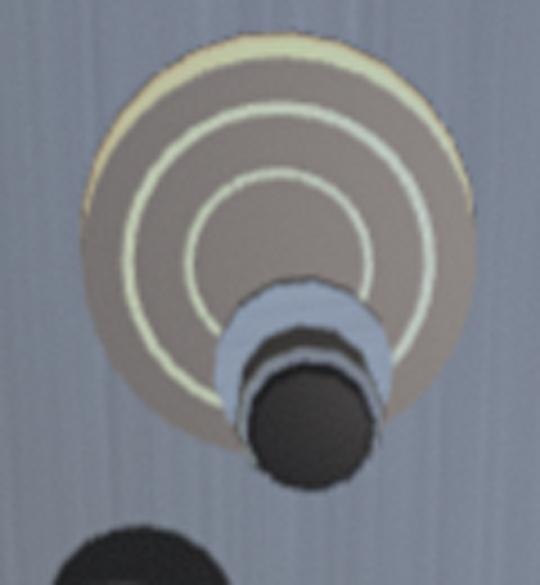

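The crop shows both rings clearly. The foot's steel-blue disc covers the lower-right part of the inner ring, and the cap is in front of it. I'll segment the foot by colour rather than read pixels by eye.

```bash
cat >> h.py <<'E'
def foot(c,P,zt=76):
    """foot top rim (r=17, z=76): bluish pixels inside the plate, outer contour points kept where they border the plate"""
    from scipy.optimize import least_squares
    g=c["color"].astype(int); u=np.mgrid[0:420,0:560][::-1].reshape(2,-1).T.astype(float)
    W64=onz(c,u,64)[:,:2]; inpl=(np.hypot(*(W64-P).T)<36).reshape(420,560)
    blue=((g[...,2]-g[...,0]>6)&inpl).astype(np.uint8)
    n,lab,st,cen=cv2.connectedComponentsWithStats(blue); k=1+np.argmax(st[1:,4]); m=(lab==k).astype(np.uint8)
    h=cv2.convexHull(max(cv2.findContours(m,cv2.RETR_EXTERNAL,cv2.CHAIN_APPROX_NONE)[0],key=len)).reshape(-1,2)
    X=onz(c,h,zt)[:,:2]; far=X[:,0]<X[:,0].min()+14   # near-camera arc only
    f=least_squares(lambda p:np.hypot(*(X[far]-p).T)-17,X.mean(0),loss="soft_l1",f_scale=.5)
    return f.x,far.sum(),np.abs(f.fun).mean(),st[k]
E
python3 - <<'E'
from h import *
c=cam("wrist"); np.set_printoptions(precision=2,suppress=True)
P=ringfit(c,[537,-168])[0]; F=foot(c,P); print(P,F,F[0]-P)
print(proj(c,[[*P,64],[*F[0],76]]))
b=cv2.cvtColor(c["color"],cv2.COLOR_RGB2BGR)
a=np.linspace(0,6.3,200)
for C,r,z,col in((P,30,64,(0,0,255)),(P,18,64,(0,0,255)),(P,38,64,(255,0,0)),(F[0],17,76,(0,255,0))):
    q=proj(c,np.c_[C[0]+r*np.cos(a),C[1]+r*np.sin(a),0*a+z]); 
    for x,y in q: b[int(round(y)),int(round(x))]=col
cv2.imwrite("pics/w1o.png",cv2.resize(b[95:225,205:345],None,fx=4,fy=4,interpolation=cv2.INTER_NEAREST))
E
```

```text
[ 540.87 -169.97] (array([ 558.45, -165.7 ]), np.int64(11), np.float64(0.10578391622035549), array([259, 159,  40,  37, 707], dtype=int32)) [17.58  4.27]
[[273.09 156.57]
 [278.22 179.25]]
```

View pics/w1o.png

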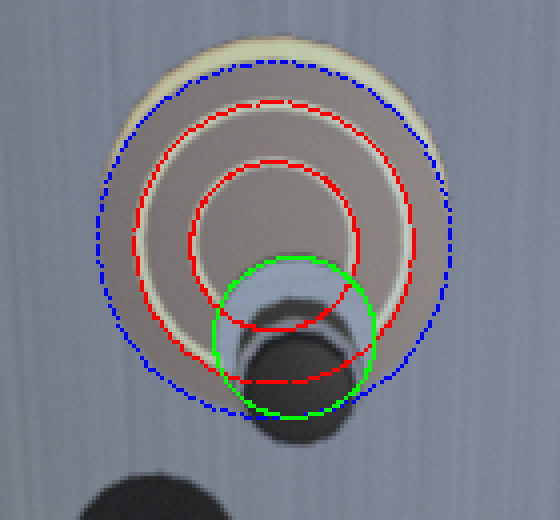

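```bash
python3 - <<'E'
from h import *
from scipy.optimize import least_squares
c=cam("wrist"); np.set_printoptions(precision=2,suppress=True)
g=c["color"].astype(float); L=g.min(2); P=np.array([540.87,-169.]) 
# radial profiles on plate plane
for it in range(4):
    out={}
    for lo,hi,nm in((25,34,30),(14,22,18)):
        pts=[]
        for a in np.radians(np.arange(60,300,4)):
            r=np.arange(lo,hi,.2); X=np.c_[P[0]+r*np.cos(a),P[1]+r*np.sin(a),0*r+64]
            q=proj(c,X).astype(np.float32); v=cv2.remap(L.astype(np.float32),q[:,0].copy(),q[:,1].copy(),cv2.INTER_LINEAR).ravel()
            w=np.clip(v-np.median(v)-8,0,None)
            if w.sum()>20: pts.append(X[np.argmax(v),:2])
        pts=np.array(pts); f=least_squares(lambda p:np.hypot(*(pts-p[:2]).T)-p[2],[*P,nm],loss="soft_l1",f_scale=.4); out[nm]=(f.x,len(pts),abs(f.fun).mean())
    P=out[30][0][:2]
print(out)
# foot free radius
u=np.mgrid[0:420,0:560][::-1].reshape(2,-1).T.astype(float)
gi=c["color"].astype(int); inpl=(np.hypot(*(onz(c,u,64)[:,:2]-P).T)<34).reshape(420,560)
m=((gi[...,2]-gi[...,0]>6)&inpl).astype(np.uint8)
n,lab,st,_=cv2.connectedComponentsWithStats(m);k=1+np.argmax(st[1:,4]);print(st[k])
ct=max(cv2.findContours((lab==k).astype(np.uint8),cv2.RETR_EXTERNAL,cv2.CHAIN_APPROX_NONE)[0],key=len).reshape(-1,2)
X=onz(c,ct,76)[:,:2]
for xm in (552,556,560):
    Y=X[X[:,0]<xm]; f=least_squares(lambda p:np.hypot(*(Y-p[:2]).T)-p[2],[558,-166,17],loss="soft_l1",f_scale=.4); print(xm,len(Y),f.x,abs(f.fun).mean())
E
```

```text
{30: (array([ 539.95, -170.13,   28.79]), 60, np.float64(0.14043291133545086)), 18: (array([ 540.02, -170.1 ,   17.22]), 58, np.float64(0.1134612778786881))}
[256 161  40  34 696]
552 42 [ 558.03 -165.51   16.42] 0.1944147945949191
556 51 [ 558.08 -165.51   16.46] 0.1971273144486026
560 77 [ 553.14 -165.15   12.74] 2.9280177219085552
```

apply_moves --pt "0 0 -7.1 0 0 0 0" --pt "0 0 -7.1 0 0 0 0" --pt "0 0 0 -0.0053 0.0093 0.02 0" --pt "0 0 0 0 0 0.036 0" --pt "0 0 0 0 0 0.02 0"

```text
t: 2.95
eef_pos: [590.7, -152.7, 273.1]
tcp_rot: [3.141, -0.001, -2.892]
ft_force: [-0.1, 0.0, 0.1]
opening: 0.004
```

apply_moves --pt "0 0 0 0 0 0.01 0" --pt "0 0 0 0 0 0.005 0" --pt "0 0 0 0 0 0 0"

```text
t: 3.2
eef_pos: [591.5, -154.1, 259.7]
tcp_rot: [3.141, -0.001, -2.894]
ft_force: [-0.2, -0.1, 0.7]
opening: 0.004
```

```bash
cat > m.py <<'E'
from h import *
from scipy.optimize import least_squares
np.set_printoptions(precision=2,suppress=True)
def measure(save=None,P=np.array([540.,-170.1]),F0=(558,-165.5)):
    """plinth centre by radial ring profiles (arc towards the camera), foot by colour contour; free radii as a check"""
    s=env.state(); c=cam("wrist",save); L=c["color"].min(2).astype(np.float32)
    d=c["e"][:2]-P; a0=np.degrees(np.arctan2(d[1],d[0]))
    for it in range(4):
        out=[]
        pts=[]
        for a in np.radians(a0+np.arange(-110,110,4)):
            r=np.arange(25,34,.2); X=np.c_[P[0]+r*np.cos(a),P[1]+r*np.sin(a),0*r+64]
            q=proj(c,X).astype(np.float32); v=cv2.remap(L,q[:,0].copy(),q[:,1].copy(),cv2.INTER_LINEAR).ravel()
            if v.max()-np.median(v)>15: pts.append(X[np.argmax(v),:2])
        pts=np.array(pts); f=least_squares(lambda p:np.hypot(*(pts-p[:2]).T)-p[2],[*P,29],loss="soft_l1",f_scale=.4); P=f.x[:2]
    print("ring",f.x,len(pts),abs(f.fun).mean())
    g=c["color"].astype(int); u=np.mgrid[0:420,0:560][::-1].reshape(2,-1).T.astype(float)
    inp=(np.hypot(*(onz(c,u,64)[:,:2]-P).T)<35).reshape(420,560)
    m=((g[...,2]-g[...,0]>6)&inp).astype(np.uint8)
    n,lab,st,_=cv2.connectedComponentsWithStats(m);k=1+np.argmax(st[1:,4])
    ct=max(cv2.findContours((lab==k).astype(np.uint8),cv2.RETR_EXTERNAL,cv2.CHAIN_APPROX_NONE)[0],key=len).reshape(-1,2)
    X=onz(c,ct,76)[:,:2]; n=d/np.hypot(*d); k=X@n; Y=X[k>k.max()-13]
    f=least_squares(lambda p:np.hypot(*(Y-p[:2]).T)-p[2],[*(Y.mean(0)-8*n),17],loss="soft_l1",f_scale=.4); F=f.x
    print("foot",F,len(Y),abs(f.fun).mean(),"offset",F[:2]-P)
    t=np.array(s["tcp_rot"]); Rt=R.from_euler("xyz",t).as_matrix(); print("tcp",s["t"],np.array(s["eef_pos"]),t,s["ft_force"])
    print("needed shift in tool axes",Rt.T@np.r_[P-F[:2],0], "tip->foot in tool",Rt.T@(np.r_[F[:2],0]-np.r_[s["eef_pos"][:2],0]))
    return c,P,F
E
python3 -c "
from m import *
measure('pics/w2.png')"
```

```text
ring [ 539.95 -170.25   28.8 ] 55 0.07181888892157111
foot [ 558.25 -165.67   16.43] 103 2.700822112619326 offset [18.3   4.59]
tcp 3.2 [ 591.53 -154.11  259.69] [ 3.14 -0.   -2.89] [-0.17 -0.14  0.67]
needed shift in tool axes [18.87  0.04  0.01] tip->foot in tool [35.09 -3.04  0.02]
```

View pics/w2.png

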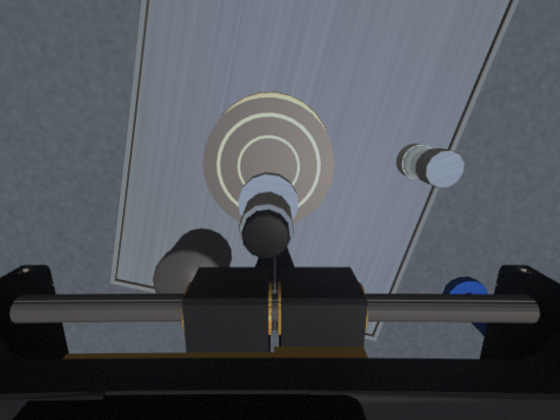

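The foot offset has repeated: 18.9 mm along tool x and 0 across. The view shows the source at (268,200) with the fingers behind it, clear of the pot at (192,262). I'll align sideways, approach, then push slowly along tool x.

apply_moves --pt "0 0 0 0 -0.003 0.001 0" --pt "0 0 0 0.003 0 0 0" --pt "0 0 0 0.002 0 0 0" --pt "0 0 0 0.0015 0 0 0" --pt "0 0 0 0.0015 0 0 0"

```text
t: 3.67
eef_pos: [584.6, -159.8, 259.5]
tcp_rot: [-3.141, 0.002, -2.895]
ft_force: [2.6, -0.3, 1.9]
opening: 0.004
```

apply_moves --pt "0 0 0 0.0015 0 0 0" --pt "0 0 0 0.0015 0 0 0" --pt "0 0 0 0.0015 0 0 0" --pt "0 0 0 0.0015 0 0 0" --pt "0 0 0 0 0 0 0"

```text
t: 4.08
eef_pos: [578.5, -161.2, 258.9]
tcp_rot: [3.142, 0.0, -2.895]
ft_force: [2.9, -0.3, 2.3]
opening: 0.004
```

```bash
python3 -c "
from m import *
measure('pics/w3.png')"
```

```text
ring [ 539.94 -170.33   28.84] 55 0.09522327989263589
foot [ 550.12 -167.35   16.37] 97 2.7312533649877397 offset [10.18  2.98]
tcp 4.0833 [ 578.54 -161.16  258.86] [ 3.14  0.   -2.89] [ 2.95 -0.25  2.3 ]
needed shift in tool axes [10.6 -0.4 -0. ] tip->foot in tool [29.07  0.95 -0.  ]
```

```bash
python3 -c "
from h import *
c=cam('wrist'); s=cam('side')
a=cv2.resize(c['color'][90:290,180:380],(560,560),interpolation=cv2.INTER_CUBIC)
q=proj(s,[550,-167,90])[0].astype(int); b=cv2.resize(s['color'][q[1]-50:q[1]+50,q[0]-20:q[0]+20],(224,560),interpolation=cv2.INTER_CUBIC)
cv2.imwrite('pics/w3c.png',cv2.cvtColor(np.hstack([a,b]),cv2.COLOR_RGB2BGR)); print(q)
print(env.state()['ft_force'])"
```

```text
[264 300]
[ 1.30617342 -0.16161422  0.61688878]
```

View pics/w3c.png

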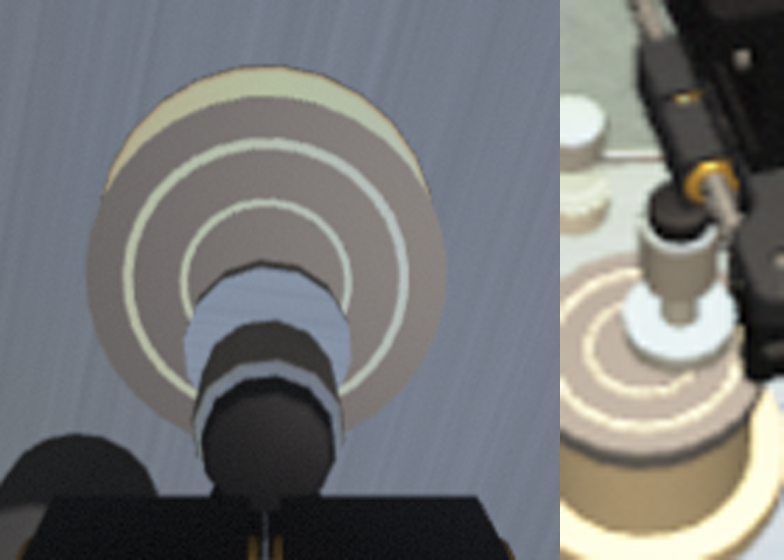

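The source is upright, the finger touches low at the foot from behind, and it has moved 8 mm towards the middle. I'll continue.

apply_moves --pt "0 0 0 0.0015 0 0 0" --pt "0 0 0 0.0015 0 0 0" --pt "0 0 0 0.0015 0 0 0" --pt "0 0 0 0.0015 0 0 0" --pt "0 0 0 0.0015 0 0 0"

```text
t: 4.65
eef_pos: [571.2, -162.9, 258.7]
tcp_rot: [3.141, -0.0, -2.894]
ft_force: [1.6, -0.2, 1.0]
opening: 0.004
```

apply_moves --pt "0 0 0 0.001 0 0 0" --pt "0 0 0 0 0 0 0"

```text
t: 4.82
eef_pos: [570.2, -163.2, 258.7]
tcp_rot: [3.141, -0.001, -2.895]
ft_force: [0.1, -0.5, -0.6]
opening: 0.0
```

```bash
python3 -c "
from m import *
measure('pics/w4.png')"
```

```text
ring [ 539.84 -170.31   28.83] 55 0.11793001807512637
foot [ 541.53 -169.03   16.44] 99 2.6852688718409903 offset [1.7  1.28]
tcp 4.8167 [ 570.18 -163.23  258.71] [ 3.14 -0.   -2.89] [ 0.14 -0.51 -0.55]
needed shift in tool axes [ 1.96 -0.83  0.  ] tip->foot in tool [29.19  1.38  0.02]
```

apply_moves --pt "0 0 0 -0.008 0 0 0" --pt "0 0 0 -0.002 0 0 0" --pt "0 0 -7 0 0 0 0" --pt "0 0 -7 0 0 0 0" --pt "0 0 -7 0 0 0 0"

```text
t: 5.28
eef_pos: [580.5, -160.5, 258.7]
tcp_rot: [3.141, -0.0, -2.522]
ft_force: [1.3, -0.9, 0.2]
opening: 0.009
```

apply_moves --pt "0 0 0 0 0 0 0"

```text
t: 5.37
eef_pos: [580.5, -160.5, 258.7]
tcp_rot: [3.141, -0.0, -2.522]
ft_force: [0.3, 0.1, -0.4]
opening: -0.0
```

```bash
python3 -c "
from m import *
measure('pics/w5.png'); print(env.state()['joints'])"
```

```text
ring [ 539.96 -170.38   28.78] 55 0.08874923481062322
foot [ 541.83 -167.11   18.45] 138 2.280435744864165 offset [1.88 3.27]
tcp 5.3667 [ 580.51 -160.54  258.67] [ 3.14 -0.   -2.52] [ 0.27  0.09 -0.45]
needed shift in tool axes [ 3.43 -1.57 -0.  ] tip->foot in tool [35.3  17.12  0.01]
[-0.38  0.63  1.75  0.    0.76 -2.56]
```

```bash
sed -i 's/X=onz(c,ct,76)\[:,:2\]; n=d/ct=cv2.convexHull(ct).reshape(-1,2); X=onz(c,ct,76)[:,:2]; c["m"]=(lab==k); n=d/; s/X\[k>k.max()-13\]/X[k>k.max()-12]/' m.py; python3 -c "
from m import *
c,P,F=measure()
a=cv2.resize(c['color'][90:290,180:380],(400,400),interpolation=cv2.INTER_CUBIC); b=cv2.resize(c['m'].astype(np.uint8)[90:290,180:380]*255,(400,400))
cv2.imwrite('pics/w5c.png',cv2.cvtColor(np.hstack([a,cv2.merge([b]*3)]),cv2.COLOR_RGB2BGR))"
```

```text
ring [ 539.95 -170.31   28.82] 55 0.09071437545722273
foot [ 537.37 -172.19   15.49] 12 0.41806490491387205 offset [-2.59 -1.88]
tcp 5.4167 [ 580.43 -160.55  258.72] [ 3.14 -0.   -2.53] [0.24 0.11 0.19]
needed shift in tool axes [-3.2   0.05 -0.  ] tip->foot in tool [41.93 15.22  0.01]
```

View pics/w5c.png

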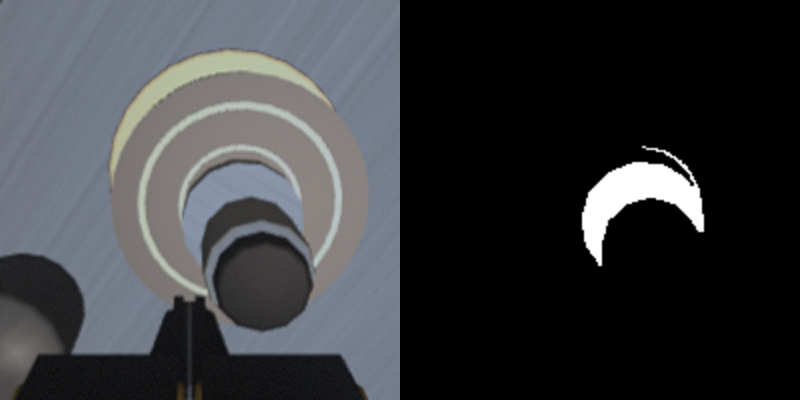

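The picture shows the source upright and nearly covering the inner ring. A sliver of ring had leaked into the foot mask, so I'll remove it with a morphological opening.

```bash
sed -i 's/    n,lab,st,_=cv2.conn/    m=cv2.morphologyEx(m,cv2.MORPH_OPEN,cv2.getStructuringElement(cv2.MORPH_ELLIPSE,(5,5)))\n&/' m.py; python3 -c "
from m import *
measure()"
```

```text
ring [ 539.98 -170.41   28.76] 55 0.09897741255070006
foot [ 541.62 -169.35   16.69] 10 0.09007801613182025 offset [1.64 1.06]
tcp 5.4667 [ 580.38 -160.58  258.71] [ 3.14 -0.   -2.53] [0.37 0.56 0.38]
needed shift in tool axes [1.95 0.07 0.  ] tip->foot in tool [36.8 15.   0. ]
```

apply_moves --pt "0 0 0 0 0.015 0 0" --pt "0 0 0 0.004 0 0 0" --pt "0 0 0 0.002 0 0 0" --pt "0 0 0 0.001 0 0 0" --pt "0 0 0 0.001 0 0 0"

```text
t: 5.93
eef_pos: [565.2, -153.6, 258.9]
tcp_rot: [-3.141, 0.0, -2.529]
ft_force: [0.5, 0.1, -0.3]
opening: 0.006
```

apply_moves --pt "0 0 0 0.001 0 0 0" --pt "0 0 0 0 0 0 0" --pt "0 0 0 0 0 0 0"

```text
t: 6.18
eef_pos: [564.3, -153.9, 258.9]
tcp_rot: [-3.141, 0.0, -2.528]
ft_force: [0.6, -0.9, -0.4]
opening: 0.006
```

```bash
python3 -c "
from m import *
measure()"
```

```text
ring [ 539.97 -170.32   28.8 ] 55 0.10130914391479913
foot [ 540.27 -169.66   17.  ] 14 0.127701835883306 offset [0.3  0.66]
tcp 6.1833 [ 564.34 -153.86  258.87] [-3.14  0.   -2.53] [ 0.61 -0.85 -0.36]
needed shift in tool axes [ 0.63 -0.37 -0.  ] tip->foot in tool [28.77  0.93 -0.01]
```

apply_moves --pt "0 0 0 0.0005 0 0 0" --pt "0 0 0 0 0 0 0" --pt "0 0 0 -0.006 0 0 0" --pt "0 0 0 -0.02 0 0 0" --pt "0 0 0 0 0 -0.02 0"

```text
t: 6.65
eef_pos: [586.2, -137.6, 276.2]
tcp_rot: [3.138, -0.002, -2.528]
ft_force: [-0.6, -0.5, -1.0]
opening: 0.006
```

apply_moves --pt "0 0 0 0 0 -0.036 0" --pt "0 0 0 0 0 -0.036 0" --pt "0 0 0 0 0 0 0" --pt "0 0 0 0 0 0 0"

```text
t: 6.98
eef_pos: [585.2, -138.6, 352.6]
tcp_rot: [-3.139, 0.002, -2.528]
ft_force: [-0.8, -0.1, -1.2]
opening: 0.006
```

```bash
python3 -c "
from m import *
c,P,F=measure()
a=cv2.resize(c['color'][80:280,180:380],(400,400),interpolation=cv2.INTER_CUBIC)
s=cam('side');q=proj(s,[540,-170,90])[0].astype(int);b=cv2.resize(s['color'][q[1]-50:q[1]+50,q[0]-50:q[0]+50],(400,400),interpolation=cv2.INTER_CUBIC)
cv2.imwrite('pics/w6c.png',cv2.cvtColor(np.hstack([a,b]),cv2.COLOR_RGB2BGR))"
```

```text
ring [ 540.05 -170.11   28.9 ] 55 0.15039426868527975
foot [ 539.73 -169.94   16.62] 12 0.11805985795422025 offset [-0.32  0.17]
tcp 6.9833 [ 585.23 -138.62  352.61] [-3.14  0.   -2.53] [-0.8  -0.1  -1.19]
needed shift in tool axes [-0.16 -0.32  0.  ] tip->foot in tool [55.24  0.61 -0.11]
```

View pics/w6c.png

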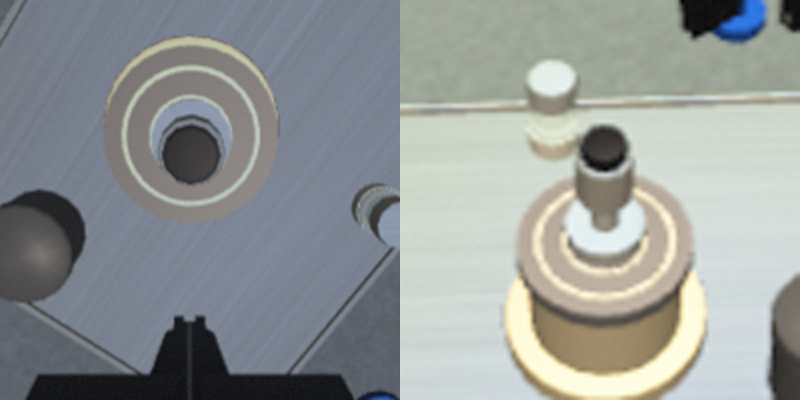

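The source stands upright and alone, concentric with the inner ring to about 0.4 mm; the pot and vial look untouched. Next is the key.

apply_moves --pt "0 0 7.0 0 0 0 0" --pt "0 0 7.0 0 0 0 0" --pt "0 0 7.0 0 0 0 0" --pt "0 0 7.0 0 0 0 0" --pt "0 0 7.1 0 0 0 0"

```text
t: 7.5
eef_pos: [585.0, -138.9, 349.1]
tcp_rot: [3.141, -0.003, 3.137]
ft_force: [-0.7, 0.2, -0.5]
opening: 0.006
```

apply_moves --pt "0 0 0 0.0055 0.034 0 0" --pt "0 0 0 0.0055 0.034 0 0" --pt "0 0 0 0.0055 0.034 0 0" --pt "0 0 0 0.0055 0.034 0 0" --pt "0 0 0 0.0055 0.034 0 0"

```text
t: 7.92
eef_pos: [556.8, 32.5, 349.3]
tcp_rot: [3.141, -0.003, -3.141]
ft_force: [1.6, 0.5, 0.4]
opening: 0.008
```

apply_moves --pt "0 0 0 0.0055 0.034 0 0" --pt "0 0 0 0.0055 0.034 0 0" --pt "0 0 0 0.0055 0.034 0 0" --pt "0 0 0 0.0055 0.034 0 0" --pt "0 0 0 0 0 0 0"

```text
t: 8.33
eef_pos: [534.0, 171.5, 349.4]
tcp_rot: [3.141, -0.003, -3.137]
ft_force: [-0.1, 0.4, -0.2]
opening: 0.005
```

```bash
python3 -c "
from h import *
print(env.state()['t'],env.state()['eef_pos'],env.state()['tcp_rot'])
c=cam('wrist','pics/k1.png'); print(c['e'],proj(c,[[482,200,62]]))"
```

```text
8.3333 [533.95967203 171.45727086 349.35934711] [ 3.14122704e+00 -2.73038344e-03 -3.13700216e+00]
[453.98268767 171.40374359 328.45450119] [[306.81069698 154.44515306]]
```

View pics/k1.png

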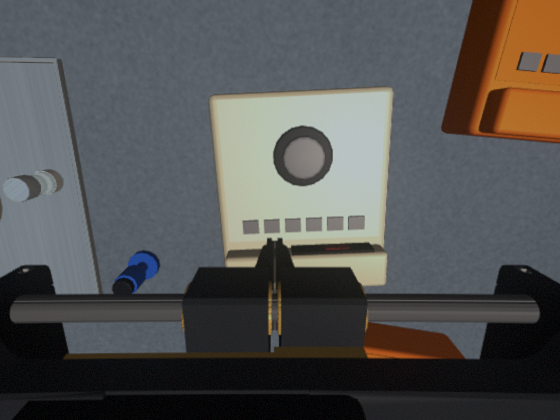

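The key is at about (304,157), a grey disc inside its black ring on the cream console. An orange look-alike is off to the right.

```bash
python3 -c "
from h import *
np.set_printoptions(precision=2,suppress=True)
c=cam('wrist'); g=cv2.cvtColor(c['color'],cv2.COLOR_RGB2GRAY)
def circ(mask):
    n,lab,st,cen=cv2.connectedComponentsWithStats(mask.astype(np.uint8)); k=lab[157,304]; m=(lab==k).astype(np.uint8)
    ct=max(cv2.findContours(m,cv2.RETR_EXTERNAL,cv2.CHAIN_APPROX_NONE)[0],key=len); return cv2.fitEllipse(cv2.convexHull(ct)),st[k]
print(g[157,270:340:4])
win=np.zeros_like(g);win[100:205,250:360]=1
t=75
e,st=circ((g>t)&(win>0)); print('key',e,st)
e2,_=circ(((g<t)|((np.hypot(np.arange(560)[None]-304,np.arange(420)[:,None]-157)<18)))&(win>0)); print('ring',e2)
for z in (58,62,66,70):
    X=onz(c,[e[0],[e[0][0]-e[1][0]/2-.5,e[0][1]],[e[0][0]+e[1][0]/2+.5,e[0][1]]],z); print(z,X[0],X[2][1]-X[1][1])
print(onz(c,[e2[0]],58), env.state()['eef_pos'],env.state()['ft_force'])"
```

```text
[188 192  58  61  85 118 120 123 127 131 132 133 136 137 114  71  70 191]
key ((306.7320556640625, 156.9150848388672), (41.07786178588867, 42.37868118286133), 29.83729362487793) [ 286  136   42   43 1370]
ring ((304.90533447265625, 154.84042358398438), (57.7446174621582, 59.47993469238281), 40.34504699707031)
58 [485.1  198.27  58.  ] 37.130940640663965
62 [484.65 197.84  62.  ] 36.58179554484141
66 [484.19 197.41  66.  ] 36.03265044901889
70 [483.74 196.99  70.  ] 35.483505353196335
[[483.3  196.59  58.  ]] [534.84 168.07 349.5 ] [ 0.14 -0.64  0.02]
```

```bash
python3 -c "
from h import *
np.set_printoptions(precision=2,suppress=True)
for i in range(2):
    print(np.array(env.state()['eef_pos']))
    c=cam('wrist'); g=cv2.cvtColor(c['color'],cv2.COLOR_RGB2GRAY)
    m=np.zeros_like(g); m[100:205,250:360]=g[100:205,250:360]>75
    n,lab,st,cen=cv2.connectedComponentsWithStats(m); k=lab[157,304]
    print(cen[k],onz(c,[cen[k]],62),onz(c,[cen[k]],68))"
```

```text
[534.84 168.07 349.5 ]
[308.42 156.33] [[484.65 197.87  62.  ]] [[483.98 197.2   68.  ]]
[535.15 167.06 349.71]
[309.52 155.74] [[484.63 197.92  62.  ]] [[483.96 197.23  68.  ]]
```

apply_moves --pt "0 0 0 0.0255 0.0153 0 0" --pt "0 0 0 0.0255 0.0153 0 0" --pt "0 0 0 0 0 0.035 0" --pt "0 0 0 0 0 0.025 0" --pt "0 0 0 0 0 0.01 0"

```text
t: 8.95
eef_pos: [483.8, 196.4, 278.2]
tcp_rot: [-3.141, -0.004, 3.141]
ft_force: [0.9, 0.1, 0.1]
opening: 0.006
```

apply_moves --pt "0 0 0 0 0 0.006 0" --pt "0 0 0 0 0 0 0" --pt "0 0 0 0 0 0 0"

```text
t: 9.2
eef_pos: [484.8, 197.1, 275.3]
tcp_rot: [3.141, 0.0, -3.141]
ft_force: [0.2, 0.2, -0.2]
opening: 0.005
```

apply_moves --pt "0 0 0 0 0 0.003 0" --pt "0 0 0 0 0 0.003 0" --pt "0 0 0 0 0 0.002 0" --pt "0 0 0 0 0 0.001 0" --pt "0 0 0 0 0 0 0"

```text
t: 9.62
eef_pos: [484.3, 197.6, 266.0]
tcp_rot: [3.141, 0.001, -3.14]
ft_force: [0.9, -0.1, 2.5]
opening: 0.005
```

apply_moves --pt "0 0 0 0 0 0.001 0" --pt "0 0 0 0 0 0.001 0" --pt "0 0 0 0 0 0.001 0" --pt "0 0 0 0 0 0 0"

```text
t: 9.95
eef_pos: [484.3, 197.5, 262.9]
tcp_rot: [3.141, 0.001, -3.14]
ft_force: [1.1, -1.6, 3.5]
opening: 0.008
```

apply_moves --pt "0 0 0 0 0 0.001 0" --pt "0 0 0 0 0 0.001 0" --pt "0 0 0 0 0 0 0"

```text
t: 10.2
eef_pos: [484.3, 197.5, 261.3]
tcp_rot: [3.141, 0.001, -3.14]
ft_force: [0.3, -2.2, 10.0]
opening: 0.009
```

apply_moves --pt "0 0 0 0 0 0.001 0" --pt "0 0 0 0 0 0.001 0" --pt "0 0 0 0 0 0 0"

```text
t: 10.45
eef_pos: [484.2, 197.5, 260.9]
tcp_rot: [3.141, 0.002, -3.14]
ft_force: [-4.5, -3.6, 31.7]
opening: 0.004
```

The force jumped from 3.5 N to 10 N and then 32 N while z stopped at 261, so the key is bottomed. I'll release and retreat.

apply_moves --pt "0 0 0 0 0 -0.003 0" --pt "0 0 0 0 0 -0.006 0" --pt "0 0 0 0 0 -0.012 0" --pt "0 0 0 0 0 -0.025 0" --pt "0 0 0 0 0 -0.035 0"

```text
t: 10.87
eef_pos: [483.6, 197.5, 338.6]
tcp_rot: [-3.14, -0.006, -3.141]
ft_force: [0.3, 0.5, -0.1]
opening: 0.004
```

apply_moves --pt "0 0 0 -0.025 0 -0.01 0" --pt "0 0 0 -0.025 0 0 0" --pt "0 0 0 0 0 0 0" --pt "0 0 0 0 0 0 0" --pt "0 0 0 0 0 0 0"

```text
t: 11.28
eef_pos: [533.4, 197.6, 349.0]
tcp_rot: [-3.141, -0.002, -3.141]
ft_force: [-0.4, 0.3, 0.5]
opening: 0.003
```

```bash
python3 -c "
from h import *
np.set_printoptions(precision=2,suppress=True)
s=env.state(); print(s['t'],np.array(s['eef_pos']),s['ft_force'],np.abs(s['qvel']).max())
c=cam('wrist'); g=cv2.cvtColor(c['color'],cv2.COLOR_RGB2GRAY); q=proj(c,[484.3,197.5,68])[0]; y,x=int(q[1]),int(q[0])
m=np.zeros_like(g); m[y-50:y+50,x-50:x+50]=g[y-50:y+50,x-50:x+50]>75
n,lab,st,cen=cv2.connectedComponentsWithStats(m); k=lab[y,x]; print('key',st[k],cen[k],onz(c,[cen[k]],72))
a=cv2.resize(c['color'][y-60:y+60,x-60:x+60],(400,400),interpolation=cv2.INTER_CUBIC)
s=cam('side');b=s['color'][150:400,160:480]
b=cv2.resize(b,(400,312)); b=np.vstack([b,np.zeros((88,400,3),np.uint8)])
t=cam('top','pics/top1.png')
cv2.imwrite('pics/end.png',cv2.cvtColor(np.hstack([a,b]),cv2.COLOR_RGB2BGR))
o=cv2.imread('pics/top0.png').astype(int);n=cv2.imread('pics/top1.png').astype(int)
d=np.abs(o-n).max(2)>40; print('top diffs: pot',d[180:205,385:410].sum(),'vial',d[230:246,338:354].sum(),'bin',d[92:132,368:408].sum(),'plinth',d[212:247,366:401].sum())"
```

```text
11.2833 [533.4  197.59 348.95] [-0.39  0.32  0.5 ] 0.005742839394208173
key [ 252  138   42   42 1362] [272.5  158.14] [[483.56 196.38  72.  ]]
top diffs: pot 0 vial 0 bin 0 plinth 113
```

View pics/end.png

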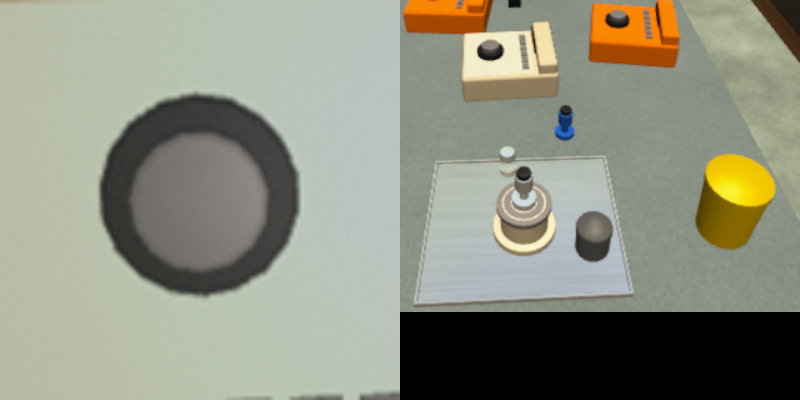

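The key is back up (same apparent size as before the press), the source stands centred, and the pot, vial and bin show no change. Handing in.

```bash
python3 -c "
from cell import env
print(env.job_done())"
```

```text
the job is handed in; nothing more can be done
None
```

The source now stands upright and alone in the middle of the plinth, and after that I pressed the start key and let it come back up. The job is handed in; it took about 11.4 s of the 48 s allowed.

- **Source:** I slid it about 19 mm with slow pushes of the closed fingertips, low at its foot, in two directions. The last wrist-camera fit put its foot 0.4 mm from the ring centre, and the side view shows it upright.
- **Start key:** The fingertip force rose from 3.5 N to 10 N and then 32 N while the height stopped changing, so the key was at the bottom. After I backed off, the key looked the same size as before the press.
- **Bystanders:** The pot, vial and bin showed no changed pixels in the top view. The blue and orange look-alikes were not touched.

**Checks that disagreed:**
- The fitted ring radius was 28.8 mm against the 30 mm given. This could be the width of the drawn ring or a small error in camera scale, and it shifts the centring by well under a millimetre.
- One foot fit went wrong because part of the ring leaked into the mask. I fixed the mask and measured again before moving.

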